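Open the parrot's foraging turntable at the spool

TASK

On the foraging turntable, turn the slotted cover by its bar until the slot lines up with the compartment that is marked by the beech spool on the rim (the other compartments have flat square blocks). Let go of the bar and leave the tin and the spinner standing where they are.

Things in the scene. Friction and masses are not known exactly. Their poses are not given: they have to be found in the camera images.
- cover: orange disc, 184 mm across, 6 thick, on a fixed white turntable; turns about its upright centre axis, drags lightly (0.08 N m), stays where left. Wedge slot from 43 mm off centre (13 wide) to the edge (43 wide). Beech bar to grip: across the centre, in line with the slot, 64 long, 14 wide, 36 tall (top 79 mm above shelf, disc top 43). Origin: on the axis, 37 mm above shelf; x points to the slot, z up
- spool: beech spool, 32 mm across, 50 tall, fixed upright on the turntable's rim straight outwards from the wanted compartment, 109 mm from the cover's axis. Flat beech blocks (22 x 22 x 10) mark three others; markers are at 38 and 76 degrees either side of the unmarked compartment where the slot starts (to 8 degrees). The cover turns 100 degrees each way. Origin: centre of underside, 12 mm above shelf
- tin: bystander: closed round aluminium tin, 63 mm across, 48 mm tall, loose on the shelf beside the turntable. Origin: centre of its underside
- spinner: bystander: flat purple acrylic three-lobed spinner, about 85 mm across, 18 mm tall at the hub, loose on the shelf beside the turntable. Origin: centre of its underside

How it is judged (in metres and radians):
At the end, for the whole second after the job is handed in: The cover is at rest with its slot pointing at the spool: the spool's centre lies within 20 mm (about 10 degrees) of the slot's centre line, on the slot's side of the axis (x of spool in the frame of cover above 0.05 m and y of spool in the frame of cover between -0.02 and 0.02 m and angular speed of cover below 0.05 rad/s); the robot touches nothing.
It fails at once if the tin was moved more than 20 mm (distance of tin from where it was at the start of the episode above 0.02 m).
It fails at once if the spinner was moved more than 20 mm (distance of spinner from where it was at the start of the episode above 0.02 m).
It also fails if it takes over 32 s, if anything falls off the work surface, if the arm or the gripper's body presses on something with over 40 N, if the wrist force passes 120 N, or if a joint passes its speed limit or range.

ROBOT

A 6-joint arm with a two-finger parallel gripper is mounted at the origin on the work surface. World frame = base frame: x ahead of the robot, y to its left, z up, the work surface at z = 0. Lengths are in mm, angles in rad, forces in N, time in s.
With the tool pointing down it reaches from about 350 to 875 mm from the base axis. Payload 4.2 kg.
Tool frame: the origin (TCP) lies between the finger pads; the fingertips stand 11 mm ahead of it and the grasp point (between the pads) lies 8 mm behind it; z points along the fingers, y is the direction in which the jaws open and shut (so a half turn about z gives the same grasp; the last joint's range is limited). The gripper opens to 85 mm and grips with 20 to 120 N. Pads are 22 mm wide; open, the fingers measure 114 mm over their backs; the gripper's body (76 mm by 85 mm) begins 54 mm behind the grasp point. The pads swing forward as they close: fully open they stand 13 mm farther back than shut.
Start: joints at [-0.855, 0.385, 0.008, 0, -1.194, -0.259], TCP at [275.685, -560.889, 242.312] pointing down, gripper open.
Joint ranges: [-3.14, 3.14], [-1.21, 2.06], [-1.07, 1.41], [-3.16, 2.05], [-2.99, -0.16], [-3.1, 3.1]. Speed limits (rad/s): [2.79, 2.79, 3.14, 3.14, 3.14, 3.14].

INTERFACE

Orientations are given as a unit quaternion [x, y, z, w].
In Python, from bench import * gives the robot as it stands.
- The arm moves only by the tool servo_tool, never from a script. Its argument "rows" is a list of rows, each a list of 7 numbers: the opening, from 0 (shut) to 1 (fully open), then the shift along the tool's x, y, z in cm, then the turn, a rotation vector about the tool's x, y, z in degrees. A call has 1 to 12 rows; each row shifts and turns the commanded pose from where the row before left it, along the tool's axes as they then stand; what a row does not reach is not made up. A row lasts 1/10 s, in which the tool goes at most 50 mm and 8.59 degrees, less where a joint would pass 70% of its speed; a pose out of reach is approached as far as the arm can. A call is refused whole if a number of a shift passes 5 or a number of a turn 8.59, either way. A call with a gripper value outside its range is refused whole. The fingers move at their own pace and stop on an object; the grip force is fixed at half the most. Time passes only in rows, so rows that do not move let the fingers close. It gives the time, the measured TCP pose, the force and the opening at its end, in the units of the state.
- read_state(): the state, without advancing time (a new reading comes with each control period).
- get_image(name): name is "scene" or "top" or "wrist"; returns a dict with "image" (400x640x3 uint8, red, green, blue), "mtx" (3x3 intrinsics, pixels), "extrinsics" (4x4, takes a point from camera to world coordinates). Camera axes: x right, y up, looking along -z (the intrinsics and any distortion apply to the point x, -y, -z); pixel columns grow to the right and rows downward; lengths in mm; the calibration is good to about 2 mm. A picture is of the moment at which its call begins. There is no depth.
- job_done(): hands the job in, once; it reports no verdict.
The state is a dict: "clock": time; "joints": joint angles; "joint_vel": joint speeds; "joint_efforts": joint torques, N m; "position": TCP position; "ee_rot": TCP orientation; "contact_force": force on the tool from outside, world axes, zero at the start; "wrist_torque": the same for the moment, N m; "gripper_width": finger opening in mm.
Only numpy, scipy, OpenCV 4.12 (cv2) and the standard library are available. Lean on these libraries where they do the work, as an engineer would, in place of code of your own. Each camera call takes 0.05 s, during which the arm holds its last target. There are 200 camera calls.

## Working session

There is one attempt and no reset: what is moved stays moved. The work goes in short steps, Python scripts to look and compute and a tool call to move; the robot and the scene stay as the last step left them, time stands still between calls to the robot, and variables do not carry over. Pictures are saved under pics/ and viewed, about 8 in all and at most 12, crops included, and the job is handed in when it is done.

Besides the shell and the picture viewer there is one more tool, called after "Emit:" by a JSON object that holds its "op" and its "data", one argument or row to a line. servo_tool: Moves the arm, as the interface text tells. Its arguments: {"type":"object","properties":{"rows":{"type":"array","items":{"type":"array","items":{"type":"number"}}}},"required":["rows"]}

```bash
mkdir -p pics; python3 - <<'E'
from bench import *
import cv2,numpy as np
for n in("top","scene"):
    d=get_image(n);cv2.imwrite(f"pics/{n}0.png",d["image"][:,:,::-1]);np.savez(f"pics/{n}0.npz",**d)
    print(n,d["mtx"].round(1).tolist(),d["extrinsics"].round(3).tolist(), d.keys())
s=read_state();print(s)
E
```

```text
top [[514.5, 0.0, 317.8], [0.0, 514.5, 206.4], [0.0, 0.0, 1.0]] [[-0.01, 0.981, -0.194, 259.004], [-1.0, -0.007, 0.014, 22.802], [0.012, 0.194, 0.981, 1519.034], [0.0, 0.0, 0.0, 1.0]] dict_keys(['image', 'mtx', 'extrinsics'])
scene [[418.7, 0.0, 318.3], [0.0, 418.7, 190.4], [0.0, 0.0, 1.0]] [[-0.823, -0.309, 0.476, 1109.31], [0.567, -0.476, 0.672, 781.887], [0.019, 0.823, 0.567, 706.257], [0.0, 0.0, 0.0, 1.0]] dict_keys(['image', 'mtx', 'extrinsics'])
{'clock': 0.1, 'joints': array([-8.55354711e-01,  3.85498211e-01,  6.73960275e-03, -4.52256107e-04,
       -1.19398066e+00, -2.58585161e-01]), 'joint_vel': array([-0.00104765, -0.00281849,  0.00110983,  0.00197104, -0.00109889,
        0.00011636]), 'joint_efforts': array([ 2.19643748e-04, -3.93320096e+01,  1.88929421e+01,  4.19799060e+00,
       -2.59197936e-03,  1.17545645e-05]), 'position': array([ 275.49390886, -560.4432763 ,  241.30822369]), 'ee_rot': array([-2.26365504e-01,  9.74041925e-01,  9.56883353e-04, -2.68891045e-04]), 'contact_force': array([ 0.79478996, -0.31056186,  0.5189839 ]), 'wrist_torque': array([-0.02093936,  0.00088624, -0.01994274]), 'gripper_width': 85.63996435441665}
```

View pics/top0.png

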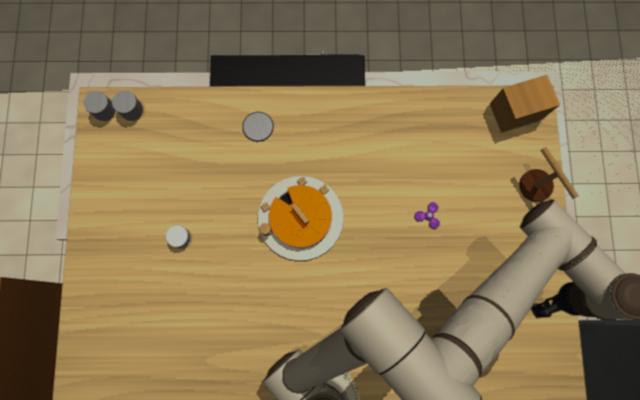

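View pics/scene0.png

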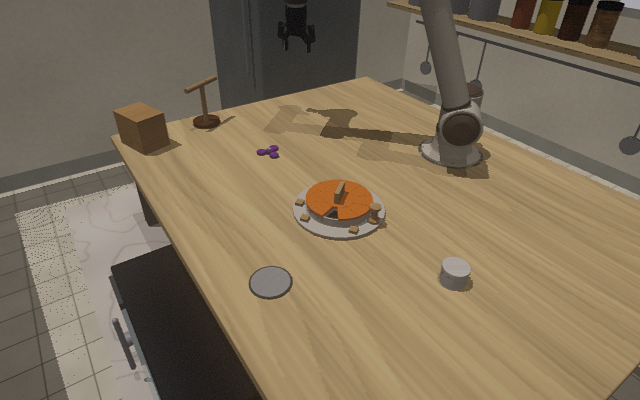

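The top view shows the turntable at about (300,218), the slot at (286,199) and the blocks at (266,208), (302,182) and (324,190). The spool is at (265,229), the spinner at (428,215) and the tin at (177,237). Next I measure these and check them against a zoomed view.

```bash
cat > h.py <<'E'
import numpy as np,cv2
def ray(d,uv,z):
    K,E=d["mtx"],d["extrinsics"]
    r=E[:3,:3]@np.array([(uv[0]-K[0,2])/K[0,0],-(uv[1]-K[1,2])/K[1,1],-1.])
    o=E[:3,3];return o+r*(z-o[2])/r[2]
def proj(d,p):
    K,E=d["mtx"],d["extrinsics"];c=E[:3,:3].T@(np.array(p)-E[:3,3])
    return np.array([K[0,2]+K[0,0]*c[0]/-c[2],K[1,2]-K[1,1]*c[1]/-c[2]])
def orange(d):
    h=cv2.cvtColor(d["image"],cv2.COLOR_RGB2HSV)
    return cv2.inRange(h,(5,225,120),(20,255,255))
def cover(d,z=43):
    c=max(cv2.findContours(orange(d),0,1)[0],key=cv2.contourArea)
    p=np.array([ray(d,q,z)[:2] for q in cv2.convexHull(c)[:,0]])
    (x,y),r=cv2.minEnclosingCircle(p.astype(np.float32));return np.array([x,y]),r,p
E
python3 - <<'E'
from h import *
for n in("top","scene"):
    d=dict(np.load(f"pics/{n}0.npz"))
    c,r,p=cover(d);print(n,"cover",c,r)
    im=d["image"][:,:,::-1].copy()
    if n=="top":
        hs=cv2.cvtColor(d["image"],cv2.COLOR_RGB2HSV);print(hs[229,265],hs[216,302],hs[208,266],hs[217,320])
        for nm,uv,z in(("spool",(264.5,229),60),("b1",(266,208),22),("b2",(302,181.5),22),("b3",(324,189.5),22),("slot",(285,198),35),("bar1",(292.5,206.5),79),("bar2",(306,222),79)):
            q=ray(d,uv,z)[:2]-c;print(nm,q.round(1),np.hypot(*q).round(1),np.degrees(np.arctan2(q[1],q[0])).round(1))
        im=im[165:270,245:355]
    else: im=im[165:250,280:400]
    cv2.imwrite(f"pics/{n}_z.png",cv2.resize(im,None,fx=6,fy=6,interpolation=cv2.INTER_CUBIC)[:600])
t=cv2.imread("pics/top_z.png");s=cv2.imread("pics/scene_z.png")
E
```

```text
top cover [524.66400146  54.60220337] 90.53750610351562
[ 17 145 163] [ 17 145 176] [ 17 146 164] [ 18 255 185]
spool [-42.5 101.1] 109.6 112.8
b1 [ 26.1 100.7] 104.1 75.5
b2 [106.2  -6.1] 106.4 -3.3
b3 [ 81.2 -71.7] 108.3 -41.5
slot [53.2 43.9] 69.0 39.5
bar1 [18.8 20.3] 27.7 47.1
bar2 [-26.2 -18. ] 31.8 -145.6Traceback (most recent call last):
  File "<stdin>", line 4, in <module>
  File "h.py", line 13, in cover
    c=max(cv2.findContours(orange(d),0,1)[0],key=cv2.contourArea)
ValueError: max() iterable argument is empty
```

View pics/top_z.png

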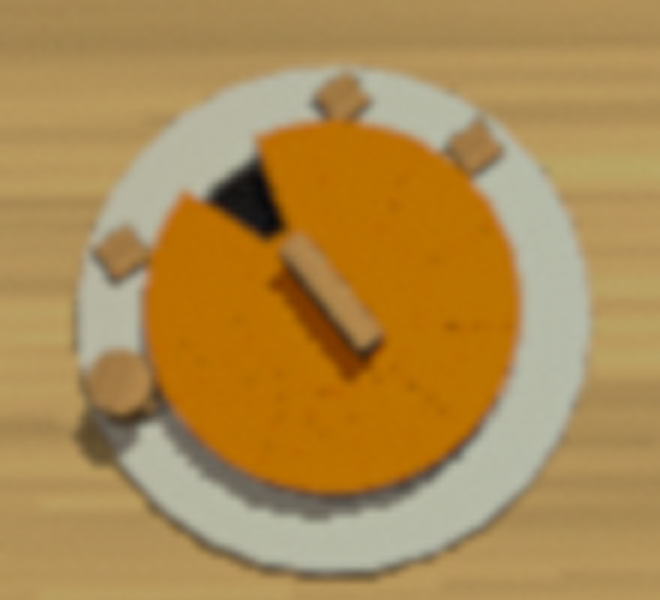

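```bash
cat >> h.py <<'E'
def tan(d):
    h=cv2.cvtColor(d["image"],cv2.COLOR_RGB2HSV)
    return cv2.inRange(h,(12,110,135),(22,190,255))
def measure(d):
    c,r,_=cover(d);print("cover",c.round(1),round(r,1))
    a0=lambda q:np.degrees(np.arctan2(q[1],q[0]))
    m=tan(d);disc=np.zeros_like(m);u=proj(d,[*c,70]);cv2.circle(disc,tuple(int(round(x)) for x in u),20,255,-1)
    ctr=max(cv2.findContours(m&disc,0,1)[0],key=cv2.contourArea)
    p=np.array([ray(d,q,79)[:2] for q in ctr[:,0]],np.float32)
    (cx,cy),s,_=R=cv2.minAreaRect(p);b=cv2.boxPoints(R)
    e=b[1]-b[0] if np.hypot(*(b[1]-b[0]))>np.hypot(*(b[2]-b[1])) else b[2]-b[1]
    print("bar",round(cx,1),round(cy,1),np.round(s,1),"ang",a0(e).round(1))
    # slot: non-orange pixels in annulus 60..85 at z=43
    a=np.arange(-180,180,.5);o=orange(d);acc=[]
    for rr in range(55,86,3):
        for t in a:
            uv=proj(d,[c[0]+rr*np.cos(np.radians(t)),c[1]+rr*np.sin(np.radians(t)),43]).round().astype(int)
            if o[uv[1],uv[0]]==0: acc.append(t)
    acc=np.radians(acc);print("slot ang",np.degrees(np.angle(np.exp(1j*acc).mean())).round(1),"R",abs(np.exp(1j*acc).mean()).round(3),"n",len(acc))
E
python3 - <<'E'
from h import *
d=dict(np.load("pics/top0.npz"));measure(d)
E
```

```text
cover [524.7  54.6] 90.5
bar 525.7 54.3 [63.  13.6] ang 39.1
slot ang 37.7 R 0.992 n 524
```

Emit:
{"op": "servo_tool", "data": {
  "rows": [
    [1,-2,1.8,0,0,0,0],
    [1,-3.2,2.8,0,0,0,0],
    [1,-3.4,3,0,0,0,0],
    [1,-3.4,3,0,0,0,0],
    [1,-3.4,3,0,0,0,0],
    [1,-3.4,3,0,0,0,0],
    [1,-3.4,3,0,0,0,0],
    [1,-3.4,3,0,0,0,0],
    [1,-3.4,3,0,0,0,0],
    [1,-3.4,3,0,0,0,0],
    [1,-3.4,3,0,0,0,0],
    [1,-3.4,3,0,0,0,0]
  ]
}}

```text
clock: 1.3
position: [474.9, -75.6, 242.2]
ee_rot: [-0.227, 0.974, 0.0, -0.0]
contact_force: [1.0, -1.0, 0.9]
gripper_width: 85.4
```

Emit:
{"op": "servo_tool", "data": {
  "rows": [
    [0.6,-3.4,3,0,0,0,0],
    [0.6,-3.4,3,0,0,0,0],
    [0.6,-3.0,2.8,1,0,0,0],
    [0.6,-0.5,0.8,2,0,0,0],
    [0.6,0,0,2,0,0,-4.0],
    [0.6,0,0,2,0,0,-4.4],
    [0.6,0,0,1,0,0,-4.0],
    [0.6,0,0,0,0,0,0],
    [0.6,0,0,0,0,0,0]
  ]
}}

```text
clock: 2.2
position: [525.1, 54.1, 162.4]
ee_rot: [-0.33, 0.944, -0.0, -0.0]
contact_force: [-0.6, -0.5, -0.2]
gripper_width: 51.1
```

```bash
cat > st.py <<'E'
from bench import *
from scipy.spatial.transform import Rotation as R
import numpy as np
s=read_state();M=R.from_quat(s["ee_rot"]).as_matrix()
print(round(s["clock"],2),s["position"].round(1),"y ang",np.degrees(np.arctan2(M[1,1],M[0,1])).round(2),"z",M[:,2].round(3),"w",s["gripper_width"].round(1),"F",s["contact_force"].round(1),"j",s["joints"].round(2))
print("to center, tool axes mm",(M.T@(np.array([525.,54.5,58])-s["position"])).round(1))
E
python3 st.py
```

```text
Traceback (most recent call last):
  File "st.py", line 5, in <module>
    print(round(s["clock"],2),s["position"].round(1),"y ang",np.degrees(np.arctan2(M[1,1],M[0,1])).round(2),"z",M[:,2].round(3),"w",s["gripper_width"].round(1),"F",s["contact_force"].round(1),"j",s["joints"].round(2))
                                                                                                                                    ^^^^^^^^^^^^^^^^^^^^^^^^
AttributeError: 'float' object has no attribute 'round'
```

Emit:
{"op": "servo_tool", "data": {
  "rows": [
    [0.6,0,0,2,0,0,0],
    [0.6,0,0,2,0,0,0],
    [0.6,0,0,2,0,0,0],
    [0.6,0,0,0,0,0,0],
    [0.6,0,0,0,0,0,0]
  ]
}}

```text
clock: 2.7
position: [525.6, 54.2, 103.2]
ee_rot: [-0.33, 0.944, -0.0, 0.001]
contact_force: [0.4, -0.5, 0.2]
gripper_width: 51.6
```

```bash
sed -i 's/s\["gripper_width"\].round(1)/round(s["gripper_width"],1)/' st.py; python3 st.py; python3 -c "
from bench import *
import cv2
cv2.imwrite('pics/w1.png',get_image('wrist')['image'][:,:,::-1])"
```

```text
2.7 [525.6  54.2 103.2] y ang 128.55 z [ 0.001  0.    -1.   ] w 51.6 F [ 0.4 -0.5  0.2] j [ 0.41  0.37 -0.41  0.   -0.79 -1.31]
to center, tool axes mm [ 0.4  0.7 45.2]
```

View pics/w1.png

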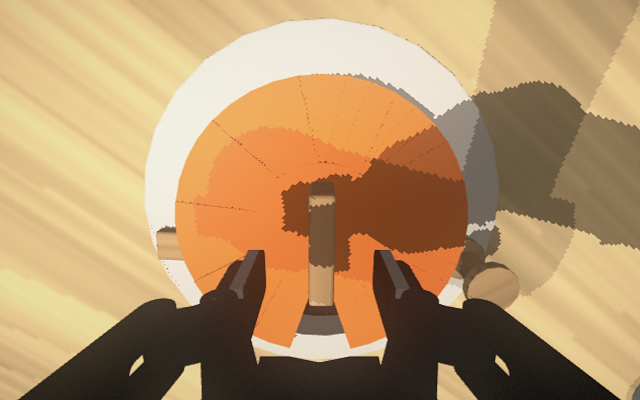

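The bar, at about (322,250), sits centred between the pads at columns 256 and 382 and is parallel to them. I'll go down and grip.

Emit:
{"op": "servo_tool", "data": {
  "rows": [
    [0.6,0,0.05,1.5,0,0,0],
    [0.6,0,0,1.5,0,0,0],
    [0.6,0,0,1.2,0,0,0],
    [0.6,0,0,0,0,0,0],
    [0,0,0,0,0,0,0],
    [0,0,0,0,0,0,0],
    [0,0,0,0,0,0,0],
    [0,0,0,0,0,0,0],
    [0,0,0,0,0,0,0],
    [0,0,0,0,0,0,0]
  ]
}}

```text
clock: 3.75
position: [525.0, 55.1, 61.3]
ee_rot: [-0.331, 0.944, 0.0, 0.001]
contact_force: [-2.9, 3.2, 5.8]
gripper_width: 13.0
```

```bash
python3 st.py
```

```text
3.75 [525.   55.1  61.3] y ang 128.6 z [ 0.001  0.001 -1.   ] w 13.0 F [-2.9  3.2  5.8] j [ 0.41  0.43 -0.45 -0.   -0.69 -1.31]
to center, tool axes mm [ 0.4 -0.5  3.3]
```

Emit:
{"op": "servo_tool", "data": {
  "rows": [
    [0,0,0,0,0,0,-2.5],
    [0,0,0,0,0,0,-4],
    [0,0,0,0,0,0,-5],
    [0,0,0,0,0,0,-5],
    [0,0,0,0,0,0,-5],
    [0,0,0,0,0,0,-5],
    [0,0,0,0,0,0,-5],
    [0,0,0,0,0,0,-5]
  ]
}}

```text
clock: 4.55
position: [525.5, 54.8, 61.3]
ee_rot: [-0.611, 0.792, -0.0, 0.001]
contact_force: [-0.9, 1.0, 4.7]
gripper_width: 13.1
```

```bash
python3 st.py
```

```text
4.55 [525.5  54.8  61.3] y ang 165.28 z [ 0.002  0.001 -1.   ] w 13.1 F [-0.9  1.   4.7] j [ 0.41  0.43 -0.45  0.   -0.68 -0.67]
to center, tool axes mm [0.4 0.4 3.3]
```

Turning goes smoothly with low forces, so I'll do the remaining 38 degrees.

Emit:
{"op": "servo_tool", "data": {
  "rows": [
    [0,0,0,0,0,0,-5],
    [0,0,0,0,0,0,-5],
    [0,0,0,0,0,0,-5],
    [0,0,0,0,0,0,-5],
    [0,0,0,0,0,0,-5],
    [0,0,0,0,0,0,-5],
    [0,0,0,0,0,0,-4],
    [0,0,0,0,0,0,-4],
    [0,0,0,0,0,0,0],
    [0,0,0,0,0,0,0],
    [0,0,0,0,0,0,0]
  ]
}}

```text
clock: 5.65
position: [526.1, 54.8, 61.3]
ee_rot: [0.834, -0.552, 0.001, -0.001]
contact_force: [1.1, 0.4, 5.5]
gripper_width: 13.2
```

Emit:
{"op": "servo_tool", "data": {
  "rows": [
    [0.5,0,0,0,0,0,0],
    [0.5,0,0,0,0,0,0],
    [0.5,0,0,0,0,0,0],
    [0.5,0,0,0,0,0,0],
    [0.5,0,0,0,0,0,0],
    [0.5,0,0,-1,0,0,0],
    [0.5,0,0,-3,0,0,0],
    [0.5,0,0,-4,0,0,0],
    [0.5,0,0,-4,0,0,0]
  ]
}}

```text
clock: 6.55
position: [524.3, 54.3, 182.2]
ee_rot: [0.834, -0.551, -0.0, 0.0]
contact_force: [1.6, 0.9, 0.8]
gripper_width: 42.9
```

```bash
python3 st.py
```

```text
6.55 [524.3  54.3 182.2] y ang -156.92 z [-0. -0. -1.] w 42.9 F [1.6 0.9 0.8] j [ 0.41  0.27 -0.32  0.   -0.98 -0.01]
to center, tool axes mm [ 1.000e-01 -7.000e-01  1.242e+02]
```

Emit:
{"op": "servo_tool", "data": {
  "rows": [
    [0.5,2,0,-3,0,0,0],
    [0.5,3,0,-2,0,0,0],
    [0.5,4,0,0,0,0,0],
    [0.5,4,0,0,0,0,0],
    [0.5,4,0,0,0,0,0],
    [0.5,4,0,0,0,0,0],
    [0.5,3,0,0,0,0,0],
    [0.5,0,0,0,0,0,0],
    [0.5,0,0,0,0,0,0]
  ]
}}

```text
clock: 7.45
position: [618.4, -166.9, 230.4]
ee_rot: [0.834, -0.552, -0.0, 0.0]
contact_force: [0.5, -0.1, -1.1]
gripper_width: 42.9
```

```bash
python3 st.py; python3 - <<'E'
from h import *
from bench import *
d=get_image("top");cv2.imwrite("pics/top2.png",cv2.resize(d["image"][150:270,160:320,::-1],None,fx=5,fy=5,interpolation=cv2.INTER_CUBIC))
try: measure(d)
except Exception as e: print(e)
a=np.load("pics/top0.npz")["image"].astype(int)
for n,(x,y) in dict(tin=(177,237),spinner=(428,215)).items():
    print(n,"mean pixel change",abs(a-d["image"])[y-18:y+18,x-18:x+18].mean().round(1))
E
```

```text
7.45 [ 618.4 -166.9  230.4] y ang -157.02 z [-0.  0. -1.] w 42.9 F [ 0.5 -0.1 -1.1] j [-0.01  0.42  0.03 -0.   -1.18  0.41]
to center, tool axes mm [-240.2   -0.5  172.5]
cover [526.3  61.4] 89.7
bar 533.1 47.8 [0. 0.] ang 0.0
slot ang -104.1 R 0.377 n 4525
tin mean pixel change 4.0
spinner mean pixel change 3.7
```

View pics/top2.png

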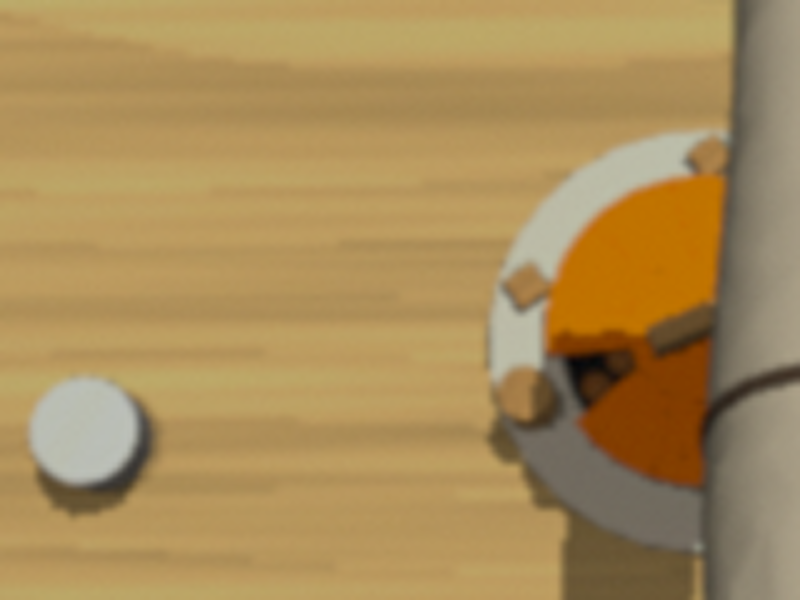

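The slot corners are at crop (550,352) and (582,422) and the spool top is at (525,395), with reward bits visible in the slot. I'll work out the angle from these.

```bash
python3 - <<'E'
from h import *
d=dict(np.load("pics/top0.npz"));c=np.array([525.,54.5])
f=lambda u,v,z:(lambda q:(np.hypot(*q).round(1),np.degrees(np.arctan2(q[1],q[0])).round(1)))(ray(d,(160+u/5,150+v/5),z)[:2]-c)
print(f(550,352,43),f(582,422,43),"spool",f(525,395,62),"tin top",ray(d,(177,236.4),48).round(1))
E
python3 -c "
from bench import *
print(read_state()['contact_force']);print(job_done())"
```

```text
(np.float64(88.3), np.float64(99.8)) (np.float64(88.4), np.float64(129.5)) spool (np.float64(108.5), np.float64(113.4)) tin top [464.5 407.5  48. ]
[ 0.09449234 -0.40809942  0.4539856 ]
the job is handed in; nothing more can be done
None
```

The cover's slot now points at the beech spool. I gripped the bar, turned it about 74.5 degrees counter-clockwise seen from above, let go and moved the arm clear. I handed the job in at about 7.5 s; no verdict was given.

**Alignment:** the slot's outer corners measured 99.8 and 129.5 degrees, so its centre line is at about 114.7. The tool's yaw put the bar at 113.1 degrees. The spool measured 112.8 degrees before the turn and 113.4 after, at 108.5 mm from the axis. The error is therefore about 1–2 degrees, or 2–4 mm, against the 20 mm allowed.

**Forces:** wrist forces stayed below about 8 N at every reading, and were about zero at the end with the robot touching nothing.

**Bystanders:** the arm came close to neither the tin nor the spinner. The small image areas around them changed little between the first and last top views. I did not measure how far either may have moved.

**A check that failed:** the automatic cover measurement on the last picture gave nonsense, because the arm and its shadow hid part of the disc. I read the slot corners by hand instead. An earlier colour mask also found no cover in the scene view, so positions came from the top camera, and the wrist picture confirmed the bar lay between the pads.

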